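# Hold a bearing ball under the bench magnifier

### The job

A ball from the dismantled bearing is to be looked over for pitting. Swing the magnifier's lens cover fully aside by its knob, then lift the ball tray out of its wooden rest by its upright grip and bring it under the lens, with the ball staying in its pocket untouched by the fingers and the tray kept off the magnifier. Finish while still holding the tray: level and still in the air, ball centred under the lens about 80 mm below it, cover still aside, and the loose things around left where they are.

Things in the scene. Friction and masses are not known exactly. Their poses are not given: they have to be found in the camera images.
- magnifier: fixed bench magnifier: grey foot 128 mm across and 22 mm high, steel post 240 mm tall, arm, black lens ring 94 mm across (214 to 226 mm high) round a clear lens. Origin on the table straight under the lens centre, z up; +x points from the lens to the post (105 mm behind the lens; the foot begins 24 mm behind it). The -x side is open to bring the tray in.
- lens (a point): centre of the lens at the lower edge of its ring, 214 mm above the table; z up, axes as the magnifier's
- lens_cover (a joint): angle in rad of the black round lens cover (90 mm across, 5 mm thick, just above the lens ring, its top 235 mm above the table), which swings flat about a vertical pivot beside the ring: 0 = covers the lens, grows clockwise seen from above, stop at 2.1 = fully aside. Light friction (about 0.03 N m) keeps it where it is left.
- cover_pivot (a point): the vertical pivot axis of the cover, 62 mm from the lens axis, at magnifier x = +44, y = +44 mm, 230 mm above the table
- cover_knob (a point): top of the upright round aluminium knob on the cover, 90 mm from the pivot: 13 mm across and 25 mm tall, from the cover's top (235 mm above the table) to 260 mm. From over the lens it swings across the open -x side to the +y side of the magnifier.
- rest: light wooden rest, 266 by 87 mm, fixed to the table, in whose recess the tray lies: recess floor 10 mm above the table, rim 15.5 mm, 3.5 mm play round the tray. Axes as those of the tray lying in it, origin on the table top under the tray's origin.
- tray: aluminium ball tray, 0.18 to 0.29 kg: flat plate 235 by 56 mm, 8 mm thick, from x = -70 to +165 mm, with a small hang hole in its tail, an upright grip and, near the other end, a round ball pocket. Origin on the plate's underside below the middle of the grip; x along the plate from grip to pocket, z up. In the rest its underside lies 10 mm above the table.
- grip (a point): middle of the tray's upright grip with dark wooden scales: 14 mm thick (across the tray's y), 50 mm long (along x), from the plate's top (8 mm above the underside) to 52 mm above the underside; this point is 34 mm above the underside
- pocket (a point): where the ball's centre sits when it rests in its pocket: 140 mm ahead of the grip (tray x), 14 mm above the tray's underside. The pocket is 28 mm across and 3 mm deep, with a 9 mm hole in its floor on which the ball sits.
- ball: the loose steel ball, 20 mm across, 33 g, in the tray's pocket; its own axes turn as it rolls, so use the point at its centre
- ball_center (a point): centre of the loose steel ball
- outer_race: loose steel bearing ring, 110 mm across, 27 mm high, lying on the table; bystander
- inner_race: loose steel bearing ring, 68 mm across, 27 mm high, lying on the table; bystander
- calipers: loose calipers, 186 mm long, lying flat on the table; bystander
- leather_pad: loose oval leather pad, 111 by 52 mm, 9 mm thick; bystander

How it is judged (in metres and radians):
On the way, in this order (a step that is already met when the one before it is completed fails the run):
1. the lens cover is swung fully aside (value of joint lens_cover above 1.9 rad), for 0.2 s.
2. the tray is lifted out of its rest with the ball in its pocket (height (world z) of tray above 0.04 m and distance between ball_center and pocket below 0.01 m), for 0.2 s.
At the end, for the whole second after the job is handed in: Cover aside (over 1.8 rad); ball within 8 mm of its seat, its centre within 15 mm of the lens axis and 60 to 100 mm below the lens ring; tray level within 0.12 rad, still (under 0.02 m/s, 0.15 rad/s), held by the fingers alone, clear of the magnifier (value of joint lens_cover above 1.8 rad and horizontal distance between ball_center and lens below 0.015 m and z of ball_center in the frame of lens between -0.1 and -0.06 m and distance between ball_center and pocket below 0.008 m and angle between tray's own z axis and vertical below 0.12 rad and linear speed of tray below 0.02 m/s and angular speed of tray below 0.15 rad/s and contact force between the fingers and tray above 1 N and contact force between tray and magnifier below 0.1 N); the arm keeps its last pose, push and grip.
It fails at once if the ball left its pocket (distance between ball_center and pocket above 0.015 m).
It fails at once if the fingers touched the ball (contact force between the fingers and ball above 0.5 N).
It fails at once if the tray struck the magnifier (contact force between tray and magnifier above 4 N).
It fails at once if a loose thing nearby was disturbed (distance of any of outer_race, inner_race, calipers, leather_pad from where it was at the start of the episode above 0.03 m).
It also fails if it takes over 64 s, if anything falls off the work surface, if the arm or the gripper's body presses on something with over 40 N, if the wrist force passes 120 N, or if a joint passes its speed limit or range.

### The arm

A 6-joint arm with a two-finger parallel gripper is mounted at the origin on a cart in front of the work surface, level with it; the furniture and walls round the work are solid. World frame = base frame: x ahead of the robot, y to its left, z up, the work surface at z = 0. Lengths are in mm, angles in rad, forces in N, time in s.
With the tool pointing down it reaches from about 275 to 725 mm from the base axis. Payload 5.6 kg.
Tool frame: the origin (TCP) lies midway between the tips of the shut fingers; the grasp point (between the pads) lies 19 mm behind it; z points along the fingers, y is the line along which they close (so a half turn about z gives the same grasp; the last joint's range is limited). The gripper opens to 85 mm and grips with 20 to 120 N. Pads are 22 mm wide; open, the fingers measure 114 mm over their backs; the gripper's body (76 mm by 85 mm) begins 54 mm behind the grasp point. The pads swing forward as they close: fully open they stand 13 mm farther back than shut.
Start: joints at [1.411, 0.255, 0.108, 0, -1.424, -0.285], TCP at [236.626, 496.489, 231.283] pointing down, gripper open.
Joint ranges: [-2.95, 2.95], [-1.21, 1.97], [-1.09, 1.5], [-2.87, 1.71], [-2.94, -0.07], [-3.05, 3.05]. Speed limits (rad/s): [2.57, 2.57, 3.14, 3.14, 3.14, 3.14].

### API

Orientations are given as a 3x3 rotation matrix whose columns are the frame's x, y, z axes.
In Python, from bench import env, imaging gives the robot as it stands.
- The arm moves only by the tool move_arm, never from a script. Its argument "deltas" is text: rows parted by semicolons, each of 4 numbers parted by spaces: the shift along the world's x, y, z in mm, then the turn about the world's z in units of 8 degrees (1.0 is 8 degrees). A call has 1 to 10 rows; each row shifts and turns the commanded pose from where the row before left it; what a row does not reach is not made up. A row lasts 1/8 s, in which the tool goes at most 62.5 mm and 10.7 degrees, less where a joint would pass 70% of its speed; a pose out of reach is approached as far as the arm can. A call with a gripper value outside its range is refused whole. "fingers" is the finger opening in mm, from 0 to 85.4, set as the call begins (left out, the last holds). The fingers move at their own pace and stop on an object; "force" is the grip in N (left out, the last holds). Time passes only in rows, so rows that do not move let the fingers close. It gives the time, the measured TCP pose, the force, the opening and the grip force at its end, in the units of the state.
- env.sense(): the state, without advancing time (a new reading comes with each control period).
- imaging.get_image(name): name is "side" or "top"; returns the picture (400x640x3 uint8, blue, green, red); there is no depth.
- imaging.camera_model(name): a dict with "K" (3x3 intrinsics, pixels), "eye" and "attitude" of the camera in the world. Camera axes: x right, y down, z forward; pixel columns grow to the right and rows downward; lengths in mm; the calibration is good to about 2 mm. A picture is of the moment at which its call begins. camera_model takes no time and is no camera call.
- env.sign_off(): hands the job in; it is judged then, once.
The state is a dict: "time_s": time; "q": joint angles; "qvel": joint speeds; "effort": joint torques, N m; "eef_pos": TCP position; "eef_rot": TCP orientation; "ft_force": force on the tool from outside, world axes, zero at the start; "torque": the same for the moment, N m; "gripper_width": opening from 0.0 (shut) to 1.0 (fully open); "gripper_force": force on a finger pad.
Only numpy, scipy, OpenCV 4.12 (cv2) and the standard library are available. Lean on these libraries where they do the work, as an engineer would, in place of code of your own. Each camera call takes 0.05 s, during which the arm holds its last target. There are 200 camera calls.

## Working session

There is one attempt and no reset: what is moved stays moved. The work goes in short steps, Python scripts to look and compute and a tool call to move; the robot and the scene stay as the last step left them, time stands still between calls to the robot, and variables do not carry over. Pictures are saved under pics/ and viewed, at most 10 in all, crops included, and the job is handed in when it is done.

Besides the shell and the picture viewer there is one more tool, called after "Call:" by a JSON object that holds its "api" and its "payload". move_arm: Moves the arm, as the interface text tells. Its arguments: {"type":"object","properties":{"deltas":{"type":"string"},"fingers":{"type":"number"},"force":{"type":"number"}},"required":["deltas"]}

```bash
mkdir -p pics
cat > h.py <<'E'
import numpy as np, cv2
from bench import env, imaging
def cam(n):
    m=imaging.camera_model(n); return np.array(m["K"]),np.array(m["eye"],float),np.array(m["attitude"],float)
def ray(n,p):
    K,e,R=cam(n); d=R@np.linalg.solve(K,[p[0],p[1],1.]); return e,d/np.linalg.norm(d)
def onz(n,p,z):
    e,d=ray(n,p); return e+d*(z-e[2])/d[2]
def proj(n,X):
    K,e,R=cam(n); c=K@(R.T@(np.array(X,float)-e)); return c[:2]/c[2]
def tri(p1,p2,n1="top",n2="side"):
    A=np.zeros((3,3));b=np.zeros(3)
    for n,p in((n1,p1),(n2,p2)):
        e,d=ray(n,p);M=np.eye(3)-np.outer(d,d);A+=M;b+=M@e
    return np.linalg.solve(A,b)
E
python3 - <<'E'
from h import *
for n in("top","side"):
    cv2.imwrite(f"pics/{n}0.png",imaging.get_image(n)); print(n,imaging.camera_model(n))
E
```

```text
top {'K': array([[443.56084193,   0.        , 315.93362638],
       [  0.        , 443.56084193, 200.29960979],
       [  0.        ,   0.        ,   1.        ]]), 'eye': array([ 304.7694901 ,  -38.67156703, 1424.63444048]), 'attitude': array([[-0.0101811 , -0.98278357,  0.18447983],
       [-0.99975422,  0.01363787,  0.01747874],
       [-0.01969373, -0.18425653, -0.98268087]])}
side {'K': array([[398.69246173,   0.        , 314.44729728],
       [  0.        , 398.69246173, 199.75273903],
       [  0.        ,   0.        ,   1.        ]]), 'eye': array([  157.88699762, -1026.42951756,   729.50112589]), 'attitude': array([[ 0.93445071, -0.14500544,  0.32523114],
       [-0.35535402, -0.43852183,  0.82548296],
       [ 0.02292144, -0.88694533, -0.4613053 ]])}
```

View pics/top0.png

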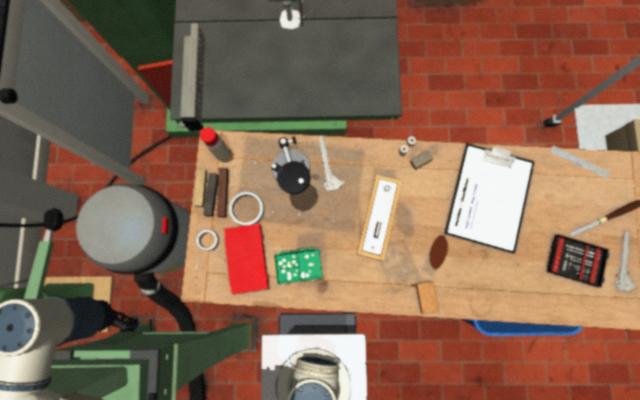

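View pics/side0.png

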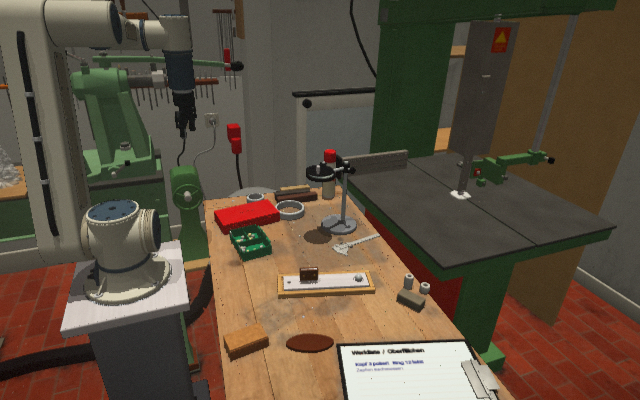

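The top view shows the magnifier cover near (293,178) with its knob near (298,181), and the rest from about (372,258) to (388,178) with the grip near (377,228). The side view shows the cover near (320,173), the post near (346,200), the grip near (309,273) and the ball near (358,278). Next I'll enlarge crops of both.

Run:
```python
from h import *
t=cv2.imread("pics/top0.png");s=cv2.imread("pics/side0.png")
a=cv2.resize(t[130:270,260:410],None,fx=5.2,fy=4.2,interpolation=cv2.INTER_CUBIC)
a=cv2.resize(t[130:270,265:405],(560,560),interpolation=cv2.INTER_CUBIC)
cv2.imwrite("pics/tc.png",a)
b=cv2.resize(s[150:300,270:390],(480,600),interpolation=cv2.INTER_CUBIC)
cv2.imwrite("pics/sc.png",b)
# wooden rest
def rest(im,x0,y0,x1,y1):
    h=cv2.cvtColor(im,cv2.COLOR_BGR2HSV)[y0:y1,x0:x1]
    for q in [(x0,y0)]: pass
    return h
print(proj("top",[236.6,496.5,231]),proj("side",[236.6,496.5,231]))
for p in [(371,252),(377,228),(386,185)]: print(p,t[p[1],p[0]])
h=cv2.cvtColor(t,cv2.COLOR_BGR2HSV)
for r in (200,217,240): print(r,[tuple(int(v) for v in h[r,c]) for c in range(354,404,2)])
```

```text
[122.22551166 311.87025273] [188.18779756 137.26018263]
(371, 252) [181 196 210]
(377, 228) [159 168 182]
(386, 185) [212 217 215]
200 [(14, 98, 171), (14, 101, 169), (15, 110, 186), (14, 110, 199), (15, 108, 207), (16, 111, 205), (16, 110, 207), (15, 112, 200), (17, 127, 211), (17, 126, 226), (19, 37, 222), (70, 3, 246), (80, 3, 249), (80, 3, 248), (50, 3, 248), (60, 2, 247), (50, 3, 247), (30, 2, 246), (40, 3, 245), (23, 20, 233), (17, 113, 222), (17, 130, 227), (15, 120, 199), (15, 114, 203), (15, 109, 205)]
217 [(15, 98, 184), (14, 105, 187), (15, 101, 182), (16, 104, 184), (15, 109, 202), (14, 110, 201), (17, 131, 205), (17, 126, 226), (17, 32, 228), (98, 4, 247), (98, 4, 249), (100, 3, 249), (80, 3, 248), (80, 3, 248), (70, 3, 248), (75, 2, 247), (60, 2, 247), (24, 16, 236), (17, 110, 217), (18, 127, 223), (15, 116, 193), (15, 99, 186), (16, 96, 176), (15, 97, 171), (14, 98, 172)]
240 [(15, 114, 204), (16, 110, 200), (15, 116, 195), (17, 126, 205), (18, 126, 229), (16, 63, 218), (98, 4, 245), (102, 5, 250), (96, 5, 250), (90, 3, 248), (90, 3, 248), (90, 4, 248), (90, 3, 246), (90, 3, 248), (75, 2, 244), (16, 74, 211), (18, 129, 226), (17, 124, 208), (15, 114, 192), (15, 113, 198), (15, 113, 200), (15, 109, 192), (15, 113, 187), (15, 121, 181), (14, 106, 178)]
```

View pics/tc.png

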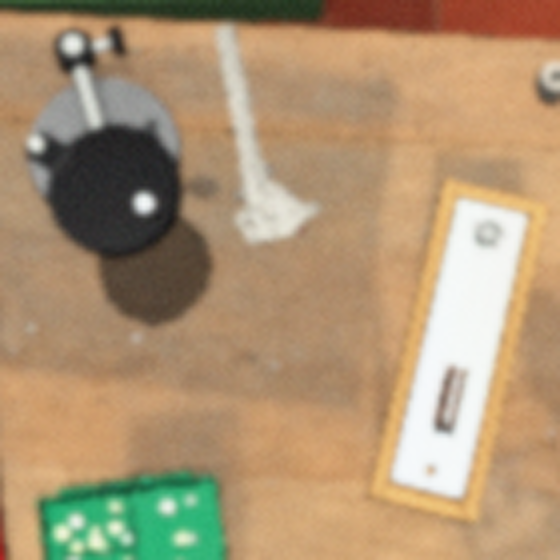

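View pics/sc.png

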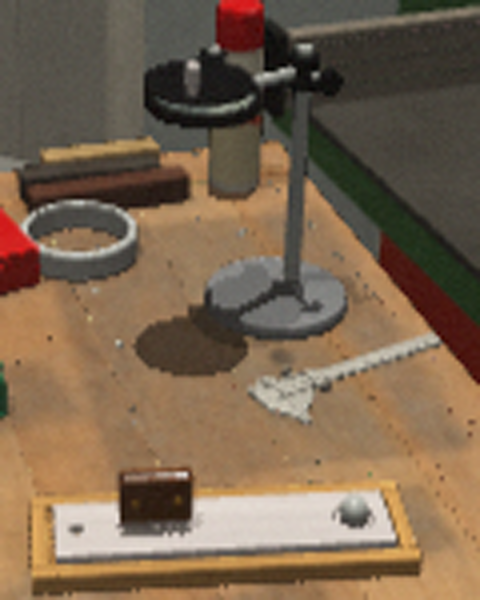

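The crops show the cover disc centred at top pixel (294,177), the knob at (301,181), the pivot at (274.5,166.5) and the post top at (283,141). The tray has its pocket at (387,188), grip at (378,230) and hang hole at (373,247). In the side view the knob is at (318,169) and the ball at (358,278).

```bash
cat > meas.py <<'E'
from h import *
def blob(m,seed,x0,y0):
    n,l,st,c=cv2.connectedComponentsWithStats(m.astype(np.uint8))
    k=l[seed[1]-y0,seed[0]-x0]; return (l==k).astype(np.uint8),c[k]+[x0,y0],st[k]
if __name__=="__main__":
    t=cv2.imread("pics/top0.png");s=cv2.imread("pics/side0.png")
    up=4
    def U(im,x0,y0,x1,y1): return cv2.resize(im[y0:y1,x0:x1],None,fx=up,fy=up,interpolation=cv2.INTER_CUBIC)
    def back(p,x0,y0): return (np.array(p)+.5)/up-.5+[x0,y0]
    # tray
    x0,y0=350,165; c=U(t,x0,y0,410,270); h=cv2.cvtColor(c,cv2.COLOR_BGR2HSV)
    m=(h[...,1]<70)&(h[...,2]>170)
    m=cv2.morphologyEx(m.astype(np.uint8),cv2.MORPH_CLOSE,np.ones((45,45)))
    cs,_=cv2.findContours(m,0,1); k=max(cs,key=cv2.contourArea)
    P=np.array([onz("top",back(p[0],x0,y0),18)[:2] for p in k],np.float32)
    r=cv2.minAreaRect(P); print("tray rect",r)
    b=cv2.boxPoints(r); e=[b[1]-b[0],b[2]-b[1]]; ax=max(e,key=np.linalg.norm); ax=ax/np.linalg.norm(ax); ax*=np.sign(ax[0])
    C=np.array(r[0]); print("axis",ax,np.degrees(np.arctan2(ax[1],ax[0])),"origin",C-47.5*ax,"pocket",C+92.5*ax)
    # wood
    m=((h[...,1]>118)&(h[...,2]>203))
    m=cv2.morphologyEx(m.astype(np.uint8),cv2.MORPH_OPEN,np.ones((3,3)))|cv2.dilate((h[...,1]<70).astype(np.uint8)*0,None)
    cs,_=cv2.findContours(m,0,1); k=max(cs,key=cv2.contourArea)
    P=np.array([onz("top",back(p[0],x0,y0),15.5)[:2] for p in k],np.float32); print("rest rect",cv2.minAreaRect(P))
    # ball side, grip side tri
    print("ball tri",tri((386.9,188),(358.2,277.8)))
    # cover
    x0,y0=265,150;c=U(t,x0,y0,325,205);g=cv2.cvtColor(c,cv2.COLOR_BGR2GRAY)
    m=cv2.morphologyEx((g<55).astype(np.uint8),cv2.MORPH_CLOSE,np.ones((25,25)));m=cv2.morphologyEx(m,cv2.MORPH_OPEN,cv2.getStructuringElement(2,(61,61)))
    cs,_=cv2.findContours(m,0,1);k=max(cs,key=cv2.contourArea)
    for z in(235,):
        P=np.array([onz("top",back(p[0],x0,y0),z)[:2] for p in k],np.float32);print("cover",cv2.fitEllipse(P))
    m,cc,st=blob((g>120),(int((301-x0)*4),int((181-y0)*4)),0,0); kn=back(cc,x0,y0);print("knob px",kn,st)
    x1,y1=306,155;c=U(s,x1,y1,330,180);g2=cv2.cvtColor(c,cv2.COLOR_BGR2GRAY)
    m,cc,st=blob((g2>95),(int((318-x1)*4),int((169-y1)*4)),0,0);ks=back(cc,x1,y1);print("knob side",ks,st)
    print("knob top plane",onz("top",kn,257),"tri",tri(kn,ks))
    print("pivot",onz("top",(274.5,166.3),236),"posttop",onz("top",(282.8,140.9),240))
    # foot in top and side
    print("foot side")
E
python3 meas.py; python3 -c "
from bench import env;s=env.sense();print(s['time_s'],s['eef_rot'])"
```

```text
tray rect ((514.8936767578125, -216.500732421875), (61.541748046875, 240.04409790039062), 74.89797973632812)
axis [ 0.9654634  -0.26053855] -15.10202 origin [ 469.03416443 -204.12515163] pocket [ 604.19904327 -240.60054779]
rest rect ((512.3626098632812, -221.42425537109375), (100.93356323242188, 268.15911865234375), 75.49263000488281)
ball tri [ 604.9079166  -242.84200823   22.20495568]
cover ((592.951171875, 43.179237365722656), (84.66277313232422, 92.39286804199219), 123.21704864501953)
knob px [300.57523697 180.32227488] [133 112  23  23 422]
knob side [317.19576098 166.79431202] [   0    0   96  100 9041]
knob top plane [579.49445279  23.06328061 257.        ] tri [578.80287476  23.40028584 255.75231632]
pivot [625.39207564  96.36057467 236.        ] posttop [697.17710667  73.20291554 240.        ]
foot side
0.1 [[ 9.02632888e-01 -4.30410736e-01 -6.83591000e-04]
 [-4.30411274e-01 -9.02631515e-01 -1.57596156e-03]
 [ 6.12799964e-05  1.71674001e-03 -9.99998525e-01]]
```

Call:
{"api": "move_arm", "payload": {"deltas": "10 -15 25 -1; 30 -40 25 -1; 38 -48 20 -1.2; 38 -50 15 -1.2; 38 -50 4 -1.2; 38 -50 0 -1.2; 38 -50 0 -1.2; 38 -50 0 -1.2; 38 -50 0 -1.2; 36 -50 0 -1.2", "fingers": 36, "force": 20}}

```text
time_s: 1.35
eef_pos: [576.1, 46.0, 318.7]
eef_rot: [[-0.479, -0.878, -0.001], [-0.878, 0.479, 0.0], [0.0, 0.001, -1.0]]
ft_force: [1.3, 0.5, 0.1]
gripper_width: 0.424
gripper_force: 0.0
```

Call:
{"api": "move_arm", "payload": {"deltas": "1 -21 0 -0.2; 0 0 -20 0; 0 0 -30 0; 0 0 -26 0; 0 0 0 0; 0 0 0 0"}}

```text
time_s: 2.1
eef_pos: [576.6, 27.0, 244.6]
eef_rot: [[-0.498, -0.867, 0.002], [-0.867, 0.498, -0.0], [-0.001, -0.002, -1.0]]
ft_force: [0.4, 0.1, 0.3]
gripper_width: 0.422
gripper_force: 0.0
```

Run:
```python
from h import *
s=env.sense();print(s['q'],s['eef_pos'],s['ft_force'])
a=imaging.get_image("top");b=imaging.get_image("side")
cv2.imwrite("pics/k.png",np.hstack([cv2.resize(a[140:240,240:340],(400,400)),cv2.resize(b[120:220,270:370],(400,400))]))
```

```text
[ 3.17917862e-01  3.05399330e-01  2.09903186e-01  6.83526230e-04
 -1.47358929e+00 -8.38812344e-01] [576.63487697  26.95440365 244.59459098] [0.38876642 0.07268563 0.31758819]
```

View pics/k.png

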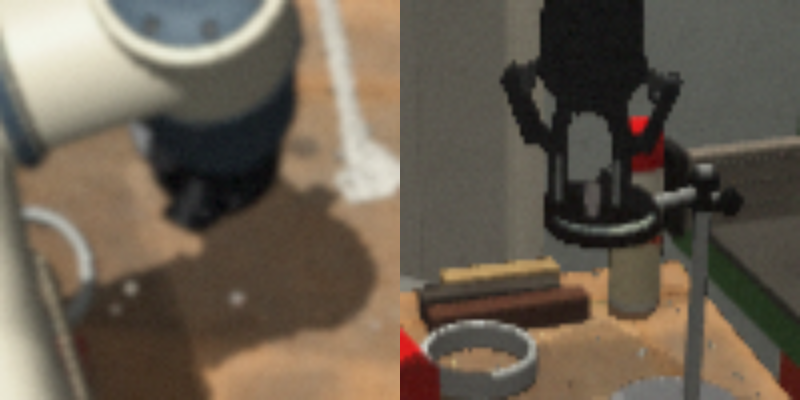

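The knob stands between the fingers: it's at about (590,190) in the side crop, and nothing else is touched. I'll work out the arc next.

Run:
```python
import numpy as np
P=np.array([625,96.6]);a=np.radians([228,221,214,207,200,193,186,179,172,165,158,151,144,137,130,124,119,115])
W=P+89*np.c_[np.cos(a),np.sin(a)];print(np.c_[np.diff(np.vstack([[576.6,27],W]),axis=0).round(1),W.round(0)])
```

```text
[[-1.12e+01  3.50e+00  5.65e+02  3.00e+01]
 [-7.60e+00  7.80e+00  5.58e+02  3.80e+01]
 [-6.60e+00  8.60e+00  5.51e+02  4.70e+01]
 [-5.50e+00  9.40e+00  5.46e+02  5.60e+01]
 [-4.30e+00  1.00e+01  5.41e+02  6.60e+01]
 [-3.10e+00  1.04e+01  5.38e+02  7.70e+01]
 [-1.80e+00  1.07e+01  5.36e+02  8.70e+01]
 [-5.00e-01  1.09e+01  5.36e+02  9.80e+01]
 [ 9.00e-01  1.08e+01  5.37e+02  1.09e+02]
 [ 2.20e+00  1.06e+01  5.39e+02  1.20e+02]
 [ 3.40e+00  1.03e+01  5.42e+02  1.30e+02]
 [ 4.70e+00  9.80e+00  5.47e+02  1.40e+02]
 [ 5.80e+00  9.20e+00  5.53e+02  1.49e+02]
 [ 6.90e+00  8.40e+00  5.60e+02  1.57e+02]
 [ 7.90e+00  7.50e+00  5.68e+02  1.65e+02]
 [ 7.40e+00  5.60e+00  5.75e+02  1.70e+02]
 [ 6.60e+00  4.10e+00  5.82e+02  1.74e+02]
 [ 5.50e+00  2.80e+00  5.87e+02  1.77e+02]]
```

Call:
{"api": "move_arm", "payload": {"deltas": "0 0 0 0; -11 3.5 0 -0.5; -7.6 7.8 0 -0.7; -6.6 8.6 0 -0.7; -5.5 9.4 0 -0.7; -4.3 10 0 -0.7; -3 10.4 0 -0.7; -1.8 10.7 0 -0.7; -0.5 10.9 0 -0.7; 0.9 10.8 0 -0.7", "fingers": 24}}

```text
time_s: 3.45
eef_pos: [536.9, 109.1, 243.7]
eef_rot: [[-0.981, -0.193, 0.001], [-0.193, 0.981, 0.0], [-0.001, -0.0, -1.0]]
ft_force: [0.3, -0.7, 0.4]
gripper_width: 0.279
gripper_force: 0.3
```

Call:
{"api": "move_arm", "payload": {"deltas": "2.2 10.6 0 -0.7; 3.4 10.3 0 -0.7; 4.7 9.8 0 -0.7; 5.8 9.2 0 -0.7; 6.9 8.4 0 -0.6; 7.9 7.5 0 -0.6; 7.4 5.6 0 -0.5; 6.6 4.1 0 -0.4; 5.5 2.8 0 0; 0 0 0 0"}}

```text
time_s: 4.7
eef_pos: [587.6, 177.4, 243.1]
eef_rot: [[-0.884, 0.467, 0.0], [0.467, 0.884, 0.0], [-0.0, 0.0, -1.0]]
ft_force: [-1.3, -0.4, -0.4]
gripper_width: 0.284
gripper_force: 0.0
```

Run:
```python
from h import *
s=env.sense();print(s['q'],s['eef_pos'],s['ft_force'])
a=imaging.get_image("top");b=imaging.get_image("side")
cv2.imwrite("pics/k2.png",np.hstack([cv2.resize(a[140:240,240:340],(400,400)),cv2.resize(b[120:220,270:370],(400,400))]))
```

```text
[ 5.47441358e-01  3.81886204e-01  3.16582172e-01  2.37037322e-06
 -1.50536908e+00 -2.60385479e+00] [587.593049   177.36392624 243.13562937] [-1.34567003 -0.37152282 -0.35208986]
```

View pics/k2.png

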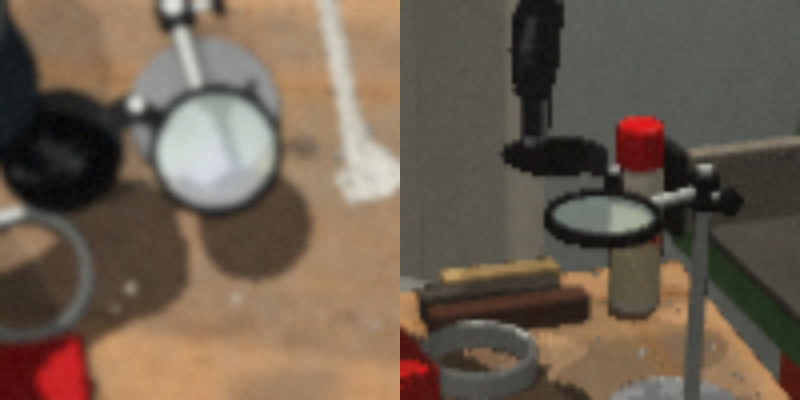

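The cover is off the lens: it's at about (255.5,177.5) in full top pixels, with the ring at (294,177). I'll nudge it against the stop and measure the angle and the lens centre.

Call:
{"api": "move_arm", "payload": {"deltas": "3 1.5 0 0; 2 1 0 0; 0 0 0 0"}}

```text
time_s: 5.18
eef_pos: [590.1, 177.8, 243.0]
eef_rot: [[-0.884, 0.468, -0.005], [0.468, 0.884, -0.004], [0.003, -0.006, -1.0]]
ft_force: [-7.4, -5.3, 2.5]
gripper_width: 0.283
gripper_force: 3.9
```

Run:
```python
from h import *
a=imaging.get_image("top");x0,y0,up=235,145,4
g=cv2.cvtColor(cv2.resize(a[y0:205,x0:330],None,fx=up,fy=up,interpolation=cv2.INTER_CUBIC),cv2.COLOR_BGR2GRAY)
f=lambda p:(np.array(p)+.5)/up-.5+[x0,y0]
# clear lens disc inside ring (r~40) : bright blob in ring
X=((294-x0)*up,(177-y0)*up)
m=(g<70).astype(np.uint8)
n,l,st,c=cv2.connectedComponentsWithStats(1-m)
k=l[int(X[1]),int(X[0])];print(st[k])
cs,_=cv2.findContours((l==k).astype(np.uint8),0,1);K=cv2.convexHull(max(cs,key=cv2.contourArea))
for z in (226,220): print("lens",cv2.fitEllipse(np.array([onz("top",f(p[0]),z)[:2] for p in K],np.float32)))
mo=cv2.morphologyEx(m,cv2.MORPH_OPEN,cv2.getStructuringElement(2,(61,61)))
cs,_=cv2.findContours(mo,0,1)
for q in cs:
  if cv2.contourArea(q)>1500: print("cover",cv2.fitEllipse(np.array([onz("top",f(p[0]),235)[:2] for p in q],np.float32)))
s=env.sense();print(s['eef_pos'],s['ft_force'])
```

```text
[   36     0   344   240 51568]
lens ((642.5516967773438, 36.357330322265625), (190.95106506347656, 344.7037353515625), 144.57530212402344)
lens ((644.2424926757812, 36.732887268066406), (191.9069061279297, 346.42919921875), 144.5753173828125)
cover ((606.695556640625, 160.4693603515625), (81.48918151855469, 142.2747802734375), 127.91824340820312)
[590.14250705 177.73911082 243.02047402] [-7.73134769 -5.05374187  2.40987079]
```

Call:
{"api": "move_arm", "payload": {"deltas": "-4 -2 0 0; 0 0 20 0; 0 0 40 0; -10 -30 20 0; -12 -40 0 0.3; -12 -50 0 0.3; -14 -55 0 0.3; -16 -55 0 0.3; -16 -50 0 0.2; -14 -40 0 0.2", "fingers": 50}}

```text
time_s: 6.48
eef_pos: [492.7, -144.7, 323.5]
eef_rot: [[-0.965, 0.261, 0.001], [0.261, 0.965, 0.0], [-0.001, 0.0, -1.0]]
ft_force: [1.5, 0.1, 0.1]
gripper_width: 0.584
gripper_force: 0.0
```

Run:
```python
from h import *
a=imaging.get_image("top");b=imaging.get_image("side")
s=env.sense();print(s['eef_pos'],s['ft_force'],s['q'])
cv2.imwrite("pics/t3.png",a)
x0,y0,up=235,130,4
cr=cv2.resize(a[y0:270,x0:405],None,fx=up,fy=up,interpolation=cv2.INTER_CUBIC);g=cv2.cvtColor(cr,cv2.COLOR_BGR2GRAY)
f=lambda p:(np.array(p)+.5)/up-.5+[x0,y0]
# ring outline: Hough circle
r=cv2.HoughCircles(g,cv2.HOUGH_GRADIENT,1,60,param1=120,param2=25,minRadius=50,maxRadius=75)
for c in (r[0] if r is not None else []): print("circ",c,f(c[:2]),onz("top",f(c[:2]),230)[:2].round(1), onz("top",f(c[:2]),226)[:2].round(1))
# grip in ref pictures
for n,fn,(xa,ya,xb,yb),z in (("top","pics/top0.png",(371,216,386,243),62),("side","pics/side0.png",(298,264,322,285),None)):
    c=cv2.resize(cv2.imread(fn)[ya:yb,xa:xb],None,fx=4,fy=4,interpolation=cv2.INTER_CUBIC)
    m=cv2.inRange(cv2.cvtColor(c,cv2.COLOR_BGR2GRAY),0,110)
    k=max(cv2.findContours(m,0,1)[0],key=cv2.contourArea);rr=cv2.minAreaRect(k)
    p=(np.array(rr[0])+.5)/4-.5+[xa,ya];print(n,p,np.array(rr[1])/4,rr[2])
    if z: print([onz(n,p,h)[:2].round(1) for h in (62,44)])
    else:
      print(onz(n,p,44))
print("circ note")
```

```text
[ 492.23136065 -146.00543618  323.9131981 ] [1.00955804 1.18390967 0.43831133] [ 1.76611117e-02  1.71864715e-01  2.33446592e-01  7.62531562e-04
 -1.63101656e+00 -1.85552971e+00]
circ [ 41.5 313.5  68.2] [245. 208.] [510.3 177.2] [511.  177.9]
circ [ 78.5 192.5  62. ] [254.25 177.75] [595.1 153.1] [596.  153.8]
top [374.75  235.625] [0.5  0.75] 90.0
[array([ 447.7, -194. ]), array([ 449.5, -196.1])]
side [308.71065807 274.69723129] [16.88933754 19.55204964] 88.83085632324219
[ 468.28965071 -210.22821411   44.        ]
circ note
```

View pics/t3.png

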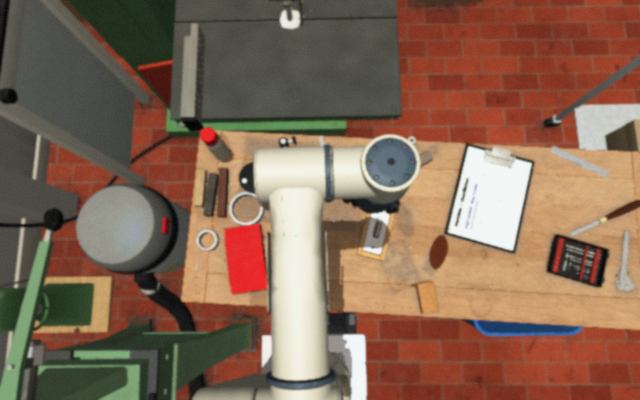

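The arm hides the magnifier here. The cover sits at top pixel (254,178), fully aside, and the grip estimates agree on (469.5,-204). I'll descend onto the grip now.

Call:
{"api": "move_arm", "payload": {"deltas": "-11 -29 -10 0; -12 -29 -40 0; 0 0 -50 0; 0 0 -55 0; 0 0 -50 0; 0 0 -30 0; 0 0 -15 0; 0 0 0 0; 0 0 0 0"}}

```text
time_s: 7.7
eef_pos: [472.4, -200.6, 74.7]
eef_rot: [[-0.966, 0.26, 0.003], [0.26, 0.966, -0.001], [-0.003, 0.0, -1.0]]
ft_force: [-0.6, -0.4, 0.3]
gripper_width: 0.585
gripper_force: 0.0
```

Run:
```python
from h import *
b=imaging.get_image("side")
s=env.sense();print(s['eef_pos'],s['ft_force'],s['q'],proj("side",[469.5,-204,44]))
cv2.imwrite("pics/s4.png",cv2.resize(b[200:310,250:400],(750,550),interpolation=cv2.INTER_CUBIC))
```

```text
[ 472.42399916 -200.53727963   74.73337228] [-0.59064669 -0.01974185  0.45568998] [-9.55850877e-02  2.86970197e-01 -2.66953215e-01  4.35731900e-04
 -1.01377678e+00 -1.73845329e+00] [308.34611036 273.26199523]
```

View pics/s4.png

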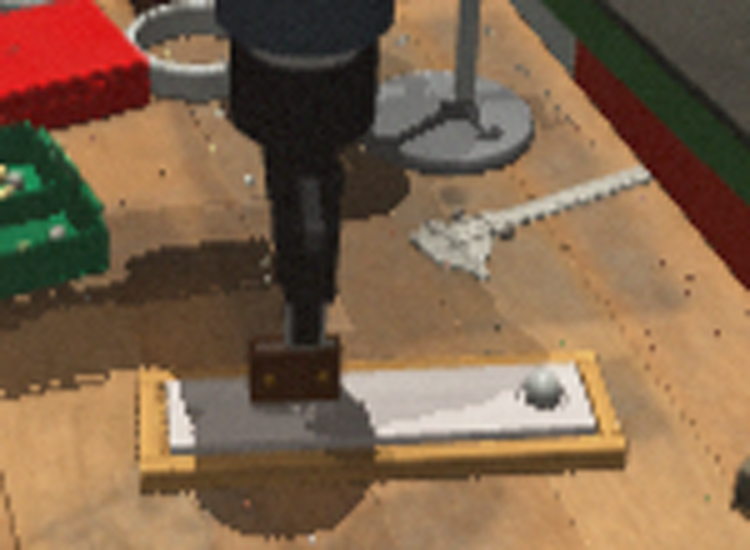

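Run:
```python
from h import *
R=np.array(env.sense()['eef_rot']);y=R[:,1]
T=np.array([472.4,-200.5,74.7])
for sgn in(-1,1):
  for dz in (0,10): print(sgn,dz,(proj("side",T+sgn*25*y+[0,0,dz])-[250,200])*5)
for z in (62,18):print("grip near/far",z,[(proj("side",np.array([469.5,-204,z])+k*7*y)-[250,200])*5 for k in(-1,1)])
```

```text
-1 0 [299.5595017  344.42045556]
-1 10 [299.89203886 329.23732389]
1 0 [291.45081632 289.18314627]
1 10 [291.7361759  274.37556554]
grip near/far 62 [array([293.37462275, 347.76204855]), array([291.14522635, 332.06228042])]
grip near/far 18 [array([292.08216492, 411.91204389]), array([289.90767669, 395.78784706])]
```

Call:
{"api": "move_arm", "payload": {"deltas": "3 -5 -10 0; 0 0 -20 0; 0 0 -15 0; 0 0 -5 0; 0 0 0 0; 0 0 0 0"}}

```text
time_s: 8.5
eef_pos: [474.8, -205.4, 23.8]
eef_rot: [[-0.966, 0.26, 0.001], [0.26, 0.966, -0.0], [-0.001, -0.0, -1.0]]
ft_force: [0.9, 0.0, 0.7]
gripper_width: 0.587
gripper_force: 0.0
```

Call:
{"api": "move_arm", "payload": {"deltas": "0 0 0 0; 0 0 0 0; 0 0 0 0; 0 0 0 0; 0 0 0 0; 0 0 0 0; 0 0 0 0; 0 0 0 0", "fingers": 0, "force": 100}}

```text
time_s: 9.5
eef_pos: [474.6, -205.4, 23.8]
eef_rot: [[-0.966, 0.26, 0.001], [0.26, 0.966, -0.0], [-0.001, -0.0, -1.0]]
ft_force: [-1.4, 0.4, 5.2]
gripper_width: 0.151
gripper_force: 97.9
```

Call:
{"api": "move_arm", "payload": {"deltas": "0 0 1 0; 0 0 2 0; 0 0 4 0; 0 0 6 0; 0 0 8 0; 0 0 8 0; 0 0 8 0; 0 0 6 0; 0 0 3 0; 0 0 0 0"}}

```text
time_s: 10.75
eef_pos: [474.4, -205.2, 69.3]
eef_rot: [[-0.966, 0.26, 0.0], [0.26, 0.966, 0.0], [-0.0, 0.0, -1.0]]
ft_force: [-0.9, -0.3, -2.2]
gripper_width: 0.152
gripper_force: 97.5
```

Run:
```python
from h import *
b=imaging.get_image("side")
s=env.sense();print(s['eef_pos'],s['eef_rot'],s['ft_force'],s['torque'])
c=cv2.resize(b[170:310,270:400],(520,560),interpolation=cv2.INTER_CUBIC)
cv2.imwrite("pics/s5.png",c);cv2.imwrite("pics/s5f.png",b)
```

```text
[ 474.18377978 -205.25273143   69.07276313] [[-9.65504331e-01  2.60386930e-01 -1.82025301e-04]
 [ 2.60386906e-01  9.65504344e-01  1.46225899e-04]
 [ 2.13821531e-04  9.37847337e-05 -9.99999973e-01]] [ 0.09572116  0.5656763  -2.57293522] [0.09735166 0.10355109 0.02622097]
```

View pics/s5.png

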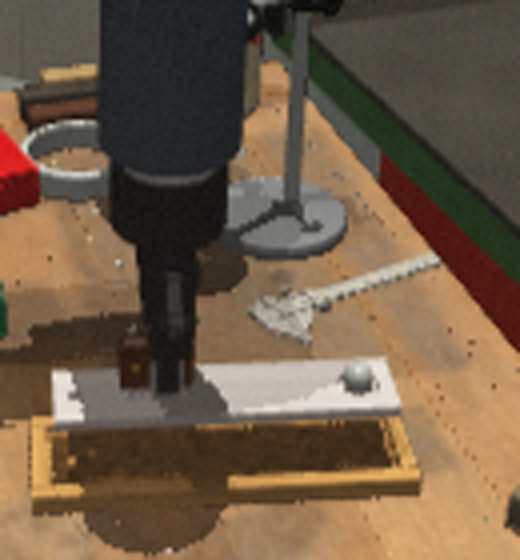

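The tray is level above the rest, with the ball seated at about (359,264) in full side pixels. I'll raise it and carry it over slowly.

Call:
{"api": "move_arm", "payload": {"deltas": "0 0 2 0; 0 0 5 0; 0 0 8 0; 0 0 11 0; 0 0 13 0; 0 0 11 0; 0 0 8 0; 0 0 5 0; 0 0 2 0; 0 0 0 0"}}

```text
time_s: 12.05
eef_pos: [474.2, -205.2, 134.0]
eef_rot: [[-0.966, 0.26, -0.0], [0.26, 0.966, 0.0], [0.0, 0.0, -1.0]]
ft_force: [0.2, 1.1, -1.9]
gripper_width: 0.15
gripper_force: 97.5
```

Call:
{"api": "move_arm", "payload": {"deltas": "0 2 0 0; -1 5 0 0; -1 8 0 0; -1 11 0 0; -1 14 0 0; -1 16 0 0; -1 16 0 0; -1 16 0 0; -1 16 0 0; -1 16 0 0"}}

```text
time_s: 13.3
eef_pos: [465.2, -84.2, 134.2]
eef_rot: [[-0.966, 0.26, 0.0], [0.26, 0.966, 0.0], [-0.0, 0.0, -1.0]]
ft_force: [0.2, 1.0, -2.9]
gripper_width: 0.153
gripper_force: 97.6
```

Call:
{"api": "move_arm", "payload": {"deltas": "0 16 0 0; 0 16 0 0; 0 15 0 0; 0 13 0 0; 0 11 0 0; 0 9 0 0; 0 7 0 0; 0 4 0 0; 0 2 0 0; 0 0 0 0"}}

```text
time_s: 14.55
eef_pos: [465.3, 7.7, 134.2]
eef_rot: [[-0.966, 0.26, -0.0], [0.26, 0.966, -0.0], [0.0, -0.0, -1.0]]
ft_force: [0.2, 0.4, -2.6]
gripper_width: 0.147
gripper_force: 97.6
```

Run:
```python
from h import *
a=imaging.get_image("top");b=imaging.get_image("side")
s=env.sense();T=np.array(s['eef_pos']);print(T,s['eef_rot'],s['time_s'])
B=T+[130.1,-35.1,.2];print(B,proj("top",B),proj("side",B))
cv2.imwrite("pics/c.png",np.hstack([cv2.resize(a[130:230,240:340],(400,500),interpolation=cv2.INTER_CUBIC),cv2.resize(b[140:240,270:350],(400,500),interpolation=cv2.INTER_CUBIC)]))
cv2.imwrite("pics/top6.png",a);cv2.imwrite("pics/side6.png",b)
```

```text
[465.27450664   7.53448296 134.16691528] [[-9.65487138e-01  2.60450725e-01 -7.32087197e-05]
 [ 2.60450730e-01  9.65487136e-01 -8.17809563e-05]
 [ 4.93821678e-05 -9.80257260e-05 -9.99999994e-01]] 14.65
[595.37450664 -27.56551704 134.36691528] [319.74198695 184.28845912] [327.36445322 208.22838891]
```

View pics/c.png

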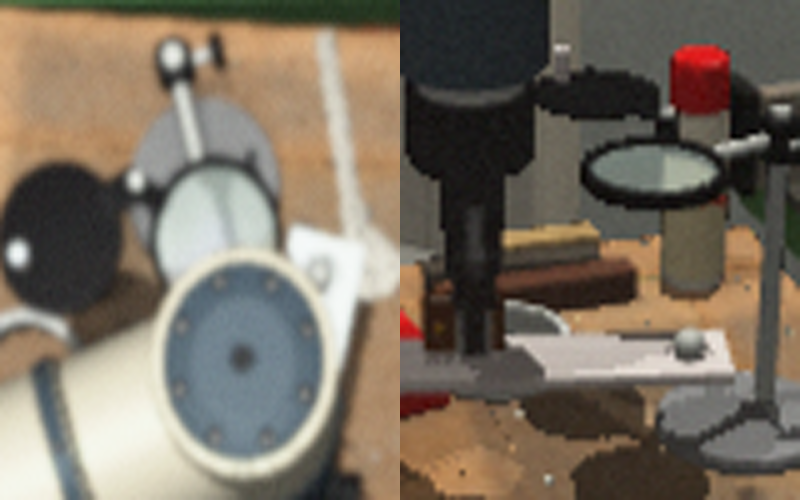

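The ball shows at top (319.7,184) and side (327.6,208.6), which matches its predicted position. The ring centre shows at side (320.8,174.6), and earlier at top (294.2,177.4). I'll refine the lens position from those.

Run:
```python
from h import *
print(onz("side",(320.8,174.6),220),onz("top",(294.2,177.4),226),tri((294.0,177.2),(320.8,174.6)))
b=cv2.imread("pics/side6.png");x0,y0,up=304,162,4
g=cv2.cvtColor(cv2.resize(b[y0:184,x0:338],None,fx=up,fy=up,interpolation=cv2.INTER_CUBIC),cv2.COLOR_BGR2GRAY)
n,l,st,c=cv2.connectedComponentsWithStats((g>95).astype(np.uint8));k=l[int(12.5*up),int(17*up)];
K=cv2.convexHull(max(cv2.findContours((l==k).astype(np.uint8),0,1)[0],key=cv2.contourArea))
e=cv2.fitEllipse(K);p=(np.array(e[0])+.5)/up-.5+[x0,y0];print("lens side",p,np.array(e[1])/up,onz("side",p,224))
```

```text
[597.2934722   39.77259578 220.        ] [595.38569893  42.40512443 226.        ] [598.29560083  43.36520129 218.25097818]
lens side [320.53026009 173.35253716] [ 8.89639568 24.49940491] [596.61050603  40.68629696 224.        ]
```

Call:
{"api": "move_arm", "payload": {"deltas": "0 3 0 0; 0 6 0 0; 0 9 0 0; 0 11 0 0; 0 11 0 0; 0 11 0 0; 0 9 0 0; 0 6 0 0; 0 3 0 0; 0 0 0 0"}}

```text
time_s: 15.9
eef_pos: [465.3, 76.8, 134.2]
eef_rot: [[-0.966, 0.26, -0.0], [0.26, 0.966, -0.0], [0.0, -0.0, -1.0]]
ft_force: [-0.4, -0.3, -2.0]
gripper_width: 0.15
gripper_force: 97.6
```

Call:
{"api": "move_arm", "payload": {"deltas": "0 0.5 0 0; 0 0 0 0; 0 0 0 0; 0 0 0 0; 0 0 0 0; 0 0 0 0; 0 0 0 0; 0 0 0 0"}}

```text
time_s: 16.9
eef_pos: [465.3, 77.2, 134.2]
eef_rot: [[-0.966, 0.26, 0.0], [0.26, 0.966, 0.0], [-0.0, 0.0, -1.0]]
ft_force: [0.0, 0.3, -2.0]
gripper_width: 0.153
gripper_force: 97.6
```

Run:
```python
from h import *
a=imaging.get_image("top");b=imaging.get_image("side")
s=env.sense();T=np.array(s['eef_pos']);B=T+[130.1,-35.1,.2];print(T,B,s['ft_force'],s['gripper_force'],s['time_s'])
pt,ps=proj("top",B),proj("side",B);print(pt,ps)
# ball in side: compare patch with previous frame (template match)
o=cv2.imread("pics/side6.png");t=o[202:215,321:334]
x,y=(ps+.5).astype(int);w=b[y-14:y+15,x-14:x+15]
r=cv2.matchTemplate(w,t,cv2.TM_CCOEFF_NORMED);_,v,_,q=cv2.minMaxLoc(r)
print("ball side px",q[0]+x-14+6.4,q[1]+y-14+6.2,v)
# cover and bystanders unchanged between top frames
p=cv2.imread("pics/top6.png");d=cv2.absdiff(a,p).max(2)
print("cover diff",d[160:195,240:265].mean(),"all vs t0 calipers",cv2.absdiff(a,cv2.imread("pics/top0.png")).max(2)[136:165,318:335].mean())
```

```text
[465.28398235  77.21859236 134.15322987] [595.38398235  42.11859236 134.35322987] [-0.51631077  0.61797263 -1.85252604] 97.59564757347107 17.0
[296.38059894 184.61973721] [319.19417266 198.47662118]
ball side px 323.4 202.2 0.5742935538291931
cover diff 28.941714285714287 all vs t0 calipers 2.746450304259635
```

Run:
```python
from h import *
b=imaging.get_image("side");o=cv2.imread("pics/side6.png")
print("cover side diff",cv2.absdiff(b,o).max(2)[147:165,302:322].mean(), "ring",cv2.absdiff(b,o).max(2)[165:183,315:335].mean())
g=cv2.cvtColor(b,cv2.COLOR_BGR2GRAY);print("now (rows 188-212, cols 306-334)");print(g[188:212,306:334])
go=cv2.cvtColor(o,cv2.COLOR_BGR2GRAY);print("before");print(go[200:218,318:338])
```

```text
cover side diff 3.9055555555555554 ring 3.6555555555555554
now (rows 188-212, cols 306-334)
[[ 66  67  64  72 108 107 150 142 140 137 137 135 100 113 150 154 100  89
   92  94  92  88  92  88  88  84  80  83]
 [ 70  70  70  71 131 138 149 150 150 150 152 151 141 141 153 153  98  87
   88  91  91  89  90  87  86  85  82  77]
 [ 73  75  74  75 140 142 146 149 143 147 147 152 152 149 152 149  88  91
   93  90  91  91  89  88  85  84  82  80]
 [ 56  51  56  53  98 117 120 118 108 122 151 149 148 149 148 144  84  88
   89  92  93  90  90  85  85  84  81  82]
 [ 51  57  70  64  81  85  86  82  78  84 122 150 149 146 142 142  86  89
   90  92  95  91  88  89  87  85  81  82]
 [ 67  70  77  75  73  82  74  75  75  74  85 123 148 145 139 135  84  90
   90  88  92  92  89  89  86  85  84  79]
 [ 76  73  72  70  75  71  67  61  59  54  50  95 150 142 140 136  84  86
   91  92  93  93  90  85  87  85  86  79]
 [ 59  58  52  46  45  45  42  37  35  35  35  86 141 115 110 120  70  82
   88  90  95  91  90  86  89  85  83  82]
 [ 65  65  60  41  41  39  40  39  41  36  52  80  92  77  78  99  71  7
[... 2638 characters left out ...]
 220 181
  138 133]
 [182 186 188 184 185 145 173  73  82  82  82  78 120 174 180 220 220 208
  134 127]
 [188 213 212 210 208 205 209 100  74  69  75  72 100 200 209 218 221 217
  153 134]
 [207 214 216 215 217 216 214 196 168 134 153 182 198 215 217 217 218 216
  163 135]
 [214 217 216 216 216 216 217 216 211 205 206 214 219 218 217 219 219 218
  205 132]
 [218 215 219 216 196 194 195 197 197 197 199 196 194 177 174 178 177 178
  175 133]
 [133 133 137 133 122 125 120 123 119 123 121 116 121 107 110 113 111 113
  111 140]
 [ 85  80  83  86  84  86  84  83  88  87  82  86  88  85  93  93  92  91
   95 138]
 [103 103 103 102 106 107 108 112 128 130 132 129 127 108 113 110 112 127
  128 140]]
```

The cover and ring haven't moved in the side view. The shaded ball's top bulges above the tray's far edge at about (320,195), where I predicted it. Arm at rest, so I'm handing in.

```bash
python3 -c "
from bench import env;print(env.sign_off())"
```

```text
the job is handed in; nothing more can be done
None
```

I handed the job in at about 17 s with the cover swung against its stop and the tray held level and still; by my measurements the ball is within a few millimetres of the lens axis and about 80 mm below it. The final seat check was weak: the ball was in shadow in the side view, and I saw only its top edge where expected; no verdict came back.

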